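# Touch a casting off on the three stops of a labelling jig

## Robot

A 7-joint arm with a two-finger parallel gripper is mounted at the origin on the work surface. World frame = base frame: x ahead of the robot, y to its left, z up, the work surface at z = 0. Lengths are in m, angles in rad, forces in N, time in s.
With the tool pointing down it reaches from about 0.4 to 0.9 m from the base axis. Payload 5.6 kg.
Tool frame: the origin (TCP) lies midway between the tips of the shut fingers; the grasp point (between the pads) lies 19 mm behind it; y points along the fingers, z is the direction in which the jaws open and shut, and the axes are right-handed (so a half turn about y gives the same grasp; the last joint's range is limited). The gripper opens to 92 mm and grips with 3 to 60 N. Pads are 20 mm wide; open, the fingers measure 128 mm over their backs; the gripper's body (75 mm by 189 mm) begins 69 mm behind the grasp point.
Start: joints at [1.262, 0.468, -0.012, 1.603, 0.006, 1.071, -0.056], TCP at [0.171, -0.627, 0.215] pointing down, gripper open.
Joint ranges: [-2.53, 2.53], [-0.31, 2.02], [-1.57, 1.55], [0.28, 2.44], [-1.29, 4.43], [0.15, 1.84], [-2.92, 2.92]. Speed limits (rad/s): [2.57, 2.57, 3.14, 3.14, 3.14, 3.14, 3.14].

## Interface

Orientations are given as a 3x3 rotation matrix whose columns are the frame's x, y, z axes.
In Python, from station import env, effector, solver, viewer, workorder, search_frame, tip_of gives the robot as it stands. Calls block until the motion is done:
- env.reach(position, orientation): joint-space move of the TCP to a pose.
- env.movel(position, frame=None, rate=0.15): straight line of the TCP; frame=None keeps the orientation; rate is the mean speed in m/s.
- env.goto_joints(angles): joint-space move.
- effector.release() and effector.grasp(squeeze=None): open the fingers fully, or close them until they stop; squeeze is the grip in N (None keeps the last).
- env.pause(seconds).
- solver.inverse_kinematics(position, orientation): joint angles nearest the present ones, or None.
- env.sense(): the state.
- viewer.read_camera(name): name is "scene" or "top"; returns (picture, depth): 400x640x3 uint8, red, green, blue; 400x640 float32, m along the optical axis (not along the pixel's ray), 0 where there is no reading.
- viewer.camera_info(name): a dict with "intrinsics" (3x3 intrinsics, pixels), "eye" and "rotation" of the camera in the world. Camera axes: x right, y up, looking along -z (the intrinsics and any distortion apply to the point x, -y, -z); pixel columns grow to the right and rows downward; lengths in m; the calibration is good to about 2 mm. A picture is of the moment at which its call begins. camera_info takes no time and is no camera call.
A pose or a line that the arm cannot do raises env.PlanningError and nothing moves.
- workorder.finish_job(): hands the job in, once; it reports no verdict.
Trained networks look in the newest picture that a camera, given by its name, has taken for a name from the list of things; names that differ only in an ending like _2 or _b are one class to them, and where a whole thing is asked for, a point or a joint stands for the part that bears it (a point fixed in the world has none). Each returns a list of dicts, best first, with "score" (0 to 1); they miss things now and then, are a little off and sometimes report something else, mostly with a low value. They report only what shows in the picture. A call takes as long as a camera call.
- search_frame(camera, name): "at" ([x, y, z] in m, in world coordinates, good to about 4 mm: the middle of the surface that is visible of it).
- tip_of(camera, name): "at" ([x, y, z] in m, in world coordinates, good to about 4 mm: a listed point, or the origin of a listed thing).
The state is a dict: "t": time; "joint_positions": joint angles; "joint_velocities": joint speeds; "tau": joint torques, N m; "ee_pos": TCP position; "tcp_rot": TCP orientation; "wrist_force": force on the tool from outside, world axes, zero at the start; "moment": the same for the moment, N m; "gripper_width": finger opening in m.
Only numpy, scipy, OpenCV 4.12 (cv2) and the standard library are available. Lean on these libraries where they do the work, as an engineer would, in place of code of your own. Each camera call takes 0.05 s, during which the arm holds its last target.

## Task

Touch the sample casting off in the labelling jig: slide the two near stops up first, then the end stop, each just until its sprung tip bears on the casting with about 4 N, neither slack nor driven to the bottom, and leave all three like that. The heights of the cast pads that the tips meet are unknown, so go by feel, gently; the casting must not be shifted, and leave the other things on the bench where they are.

Things in the scene. Friction and masses are not known exactly. Their poses are not given: they have to be found in the camera images.
- jig: aluminium plate fixed on the bench, 300 (x) x 340 (y) x 12 mm; origin: centre of its underside. Two near stops on its -x side slide to +x of the jig, the end stop on its +y side slides to -y. All stops are alike: each slides along its own x only, 65 mm in all, with a steady 8 N of friction, and stays where it is left; axes, origin and sizes as under near_stop_right, tip as under near_stop_left
- casting: grey cast housing, two round ports on top, 3 kg, loose on the jig: body 100 (x) x 150 (y) mm, cover 108 x 158 mm, 56 mm high; origin: centre of its underside. Pads for the tips, 34 mm wide, 7 to 33 mm high: on the -x side at y = -50 and +50 mm, on the +y side at x = 0; each stands 1 to 13 mm proud of the body, different each time, not reported. Lies a few mm and degrees askew
- near_stop_right: near stop at y = -80 mm of the jig: aluminium carriage 44 mm long (x), 34 mm wide, up to 22 mm high, with an upright thumb plate 14 mm thick (x), 30 mm wide (y), from 22 to 78 mm above the origin. Origin: under the thumb plate's centre, on the jig's top face (12 mm above the bench); its x points the way it slides to the casting
- near_stop_left: near stop at y = +20 mm of the jig. Ahead of the plate, 20 mm above the origin, a 15 mm thick barrel (to x = 50 mm) holds a sprung round-nosed 10 mm brass tip, reaching x = 65 mm when free. The tip bears with 1 N as it starts to go in, 2 N more per mm, and bottoms after 4 mm at 9 N
- end_stop: end stop, at x = +30 mm of the jig on its +y side, like the near stops; its x points to -y of the jig. Every tip starts at least 6 mm short of its pad
- label_roll: bystander: roll of label paper standing on its end, 90 mm across, 55 mm high; origin at the centre of its underside
- screwdriver: bystander: screwdriver lying on the bench; origin under its middle
- mouse: bystander: black computer mouse, 100 x 60 x 30 mm; origin at the centre of its underside
- parts_tray: bystander: open plastic tray, 120 x 160 x 40 mm; origin at the centre of its underside

How it is judged:
On the way, in this order (a step that is already met when the one before it is completed fails the run):
1. both near stops bear on the casting (more than 1.5 N each), the end stop not yet (contact force between each of near_stop_right, near_stop_left and casting above 1.5 N and contact force between end_stop and casting below 0.05 N), for 0.2 s.
2. the end stop bears on the casting too (more than 1.5 N) (contact force between end_stop and casting above 1.5 N), for 0.2 s.
At the end, for the whole second after the job is handed in: all three stops left bearing on the casting with 1.5 to 7.5 N each, the casting at rest and within 3 mm of where it stood (contact force between near_stop_right and casting between 1.5 and 7.5 N and contact force between near_stop_left and casting between 1.5 and 7.5 N and contact force between end_stop and casting between 1.5 and 7.5 N and distance of casting from where it was at the start of the episode below 0.003 m and linear speed of casting below 0.01 m/s); the robot touches nothing.
It fails at once if near_stop_right pressed on the casting with more than 15 N (contact force between near_stop_right and casting above 15 N).
It fails at once if near_stop_left pressed on the casting with more than 15 N (contact force between near_stop_left and casting above 15 N).
It fails at once if end_stop pressed on the casting with more than 15 N (contact force between end_stop and casting above 15 N).
It fails at once if the casting shifted by more than 3 mm or tilted (distance of casting from where it was at the start of the episode above 0.003 m or angle between casting's own z axis and vertical above 0.05 rad).
It fails at once if a bystander moved by more than 20 mm (distance of any of label_roll, screwdriver, mouse, parts_tray from where it was at the start of the episode above 0.02 m).
It also fails if it takes over 69 s, if anything falls off the work surface, if the arm or the gripper's body presses on something with over 40 N, if the wrist force passes 120 N, or if a joint passes its speed limit or range.

## Working session

There is one attempt and no reset: what is moved stays moved. The work goes in short steps, each a Python script; the robot and the scene stay as the last script left them, time stands still between calls to the robot, and variables do not carry over. Pictures are saved under pics/ and viewed, and the job is handed in when it is done.

```bash
ls; mkdir -p pics; python3 - <<'E'
from station import env, effector, solver, viewer, workorder, search_frame, tip_of
import cv2,numpy as np
for c in ("scene","top"):
    p,d=viewer.read_camera(c); cv2.imwrite(f"pics/{c}0.png",p[:,:,::-1]); np.save(f"pics/{c}0.npy",d)
    i=viewer.camera_info(c); print(c,i)
s=env.sense(); print(s)
E
```

```text
pics
scene {'intrinsics': array([[462.38367863,   0.        , 308.27978542],
       [  0.        , 462.38367863, 192.49089678],
       [  0.        ,   0.        ,   1.        ]]), 'eye': array([ 1.46895494, -0.28610613,  0.69483763]), 'rotation': array([[ 0.28553076, -0.5320616 ,  0.79710892],
       [ 0.95834712,  0.1528252 , -0.2412784 ],
       [ 0.00655664,  0.83279944,  0.553536  ]])}
top {'intrinsics': array([[382.02471528,   0.        , 316.23043681],
       [  0.        , 382.02471528, 193.97191082],
       [  0.        ,   0.        ,   1.        ]]), 'eye': array([4.53097548e-01, 3.98154057e-04, 9.96456643e-01]), 'rotation': array([[-0.00746264,  0.99744104, -0.07110324],
       [-0.99988091, -0.00648252,  0.01400535],
       [ 0.01350858,  0.07119929,  0.99737063]])}
{'t': 0.1, 'joint_positions': array([ 1.26198515,  0.46828298, -0.01162421,  1.60350977,  0.00600464,
        1.0714194 , -0.0563123 ]), 'joint_velocities': array([-0.0007712 , -0.0028296 ,  0.00064664, -0.00465596, -0.00011187,
       -0.00022658,  0.00048282]), 'tau': array([ 1.07216045e-03, -5.21644020e+01, -1.22909408e-02, -2.44366926e+01,
       -5.66857774e-02,  1.40486835e-02,  6.46821263e-05]), 'ee_pos': array([ 0.17055908, -0.6266828 ,  0.21374861]), 'tcp_rot': array([[-9.64894294e-01, -5.20816271e-04,  2.62638020e-01],
       [-2.62638514e-01,  1.49685846e-03, -9.64893139e-01],
       [ 1.09400105e-04, -9.99998744e-01, -1.58109660e-03]]), 'wrist_force': array([0.47243714, 1.53690421, 0.15619446]), 'moment': array([ 0.02878841,  0.02639678, -0.03402333]), 'gripper_width': 0.09173530162493224}
```

View pics/scene0.png

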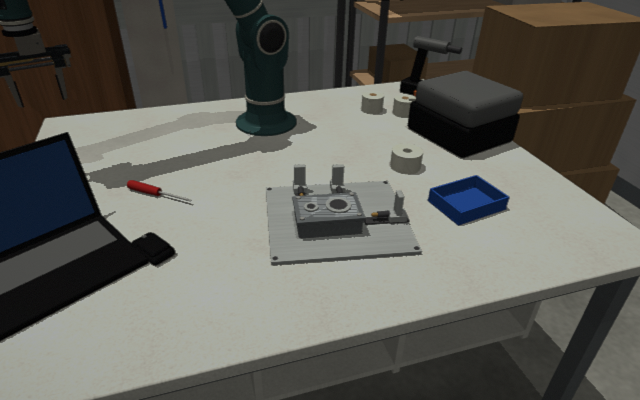

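View pics/top0.png

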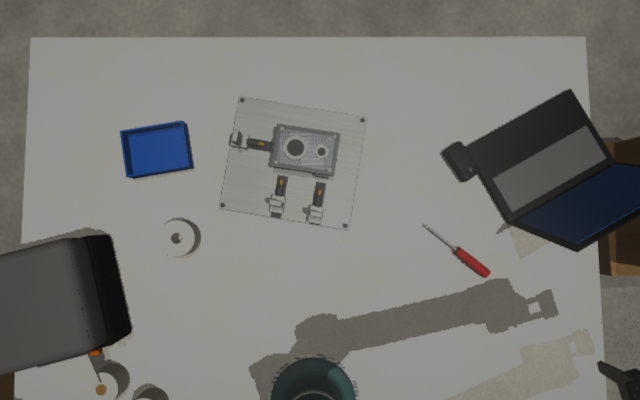

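The top view shows the jig at about (293,163), turned roughly -10°. The near stops are at (277,203) and (316,212), and the end stop is at (240,141). I'll enlarge that area and measure it.

```bash
cat > h.py <<'E'
import numpy as np, cv2
from station import env, effector, solver, viewer, workorder, search_frame, tip_of
def pix2world(cam,u,v,z):
    i=viewer.camera_info(cam);K=i["intrinsics"]
    r=np.array([(u-K[0,2])/K[0,0],-(v-K[1,2])/K[1,1],-1.]);w=i["rotation"]@r
    return i["eye"]+w*(z-i["eye"][2])/w[2]
def cloud(cam,d):
    i=viewer.camera_info(cam);K=i["intrinsics"]
    v,u=np.mgrid[0:d.shape[0],0:d.shape[1]]
    P=np.stack([(u-K[0,2])/K[0,0]*d,-(v-K[1,2])/K[1,1]*d,-d],-1)
    return P@i["rotation"].T+i["eye"]
E
python3 - <<'E'
from h import *
p=cv2.imread("pics/top0.png"); c=p[85:240,210:375]; cv2.imwrite("pics/topcrop.png",cv2.resize(c,None,fx=3.8,fy=3.8,interpolation=cv2.INTER_CUBIC))
d=np.load("pics/top0.npy");P=cloud("top",d)
for uv in [(239,97),(366,120),(350,230),(220,208)]:
    print(uv,pix2world("top",*uv,0.012))
m=(P[...,2]>0.08)&(P[...,2]<0.1)
n,l,st,ce=cv2.connectedComponentsWithStats(m[85:240,210:375].astype(np.uint8))
Q=P[85:240,210:375]
for k in range(1,n):
    q=Q[l==k]; print(st[k],ce[k]+[210,85],q.mean(0),q.min(0),q.max(0))
for c in ("top","scene"):
  for n in ("jig","near_stop_right","end_stop","casting"):
    print(c,n,[(x["score"],np.round(x["at"],4)) for x in tip_of(c,n)][:4])
E
```

```text
(239, 97) [0.77970218 0.18734516 0.012     ]
(366, 120) [ 0.71707012 -0.14551543  0.012     ]
(350, 230) [ 0.42990841 -0.09951073  0.012     ]
(220, 208) [0.48876824 0.23400441 0.012     ]
[22 44  8 13 77] [235.22077922 134.66233766] [0.66200929 0.1812788  0.08826412] [0.64741271 0.17363912 0.08066641] [0.67629562 0.18934042 0.09234749]
[ 59 114  13   7  74] [275.16216216 202.10810811] [0.49906017 0.08533258 0.08891585] [0.49208962 0.07145987 0.08508689] [0.50665727 0.10020867 0.09276046]
[100 125  13   7  73] [315.76712329 213.15068493] [ 0.47216888 -0.01090254  0.08919921] [ 0.46528949 -0.02572558  0.08615369] [0.4797418  0.00280474 0.09318969]
top jig [(0.71, array([ 0.6064,  0.0467, -0.0007]))]
top near_stop_right [(0.43, array([ 0.6022, -0.3911,  0.0007]))]
top end_stop [(0.77, array([0.6571, 0.1859, 0.0136])), (0.74, array([ 0.606 , -0.3899,  0.0019]))]
top casting [(0.85, array([0.625 , 0.0133, 0.0096]))]
scene jig [(0.46, array([0.6302, 0.0161, 0.0095]))]
scene near_stop_right []
scene end_stop []
scene casting [(0.66, array([0.6314, 0.0138, 0.0109]))]
```

View pics/topcrop.png

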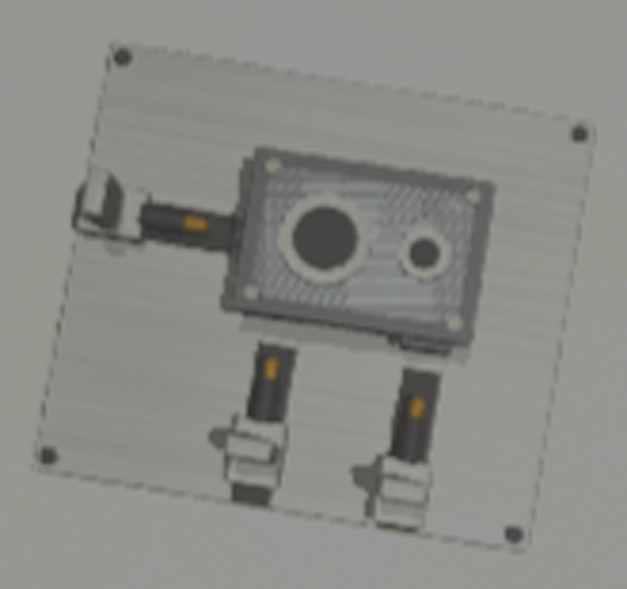

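Jig yaw is about -10°. In the jig frame the plates fall at y = 22 and -77 mm and x = 33 mm, against the given 20, -80 and 30 mm, so the measurements agree to 3 mm. Next I go behind near_stop_right with the fingers shut.

```bash
cat >> h.py <<'E'
yaw=np.deg2rad(-10.0)
ex=np.array([np.cos(yaw),np.sin(yaw),0]); ey=np.array([-np.sin(yaw),np.cos(yaw),0]); dn=np.array([0,0,-1.])
def frame(zax): return np.column_stack([np.cross(dn,zax),dn,zax])
def force(n=5):
    F=[]
    for _ in range(n): F.append(env.sense()["wrist_force"]); env.pause(0.02)
    return np.mean(F,0),np.std(F,0)
E
python3 - <<'E'
from h import *
effector.grasp(20); print(env.sense()["t"],env.sense()["gripper_width"])
c=np.array([0.4722,-0.0109,0]); p=c-0.042*ex
for z in (-ey,ey):
    q=solver.inverse_kinematics(p+[0,0,.14],frame(z)); print(q)
R=frame(-ey)
env.reach(p+[0,0,.15],R); print(env.sense()["t"])
env.movel(p+[0,0,.055],rate=0.1); s=env.sense(); print(s["t"],s["ee_pos"]-p,s["joint_positions"])
print(force()); print(env.sense()["t"])
q,d=viewer.read_camera("scene"); cv2.imwrite("pics/s1.png",cv2.resize(q[120:290,220:450],None,fx=3.4,fy=3.4)[:,:,::-1])
E
```

```text
1.85 9.72969936474604e-05
[ 0.4677858   0.27133294 -0.60202762  2.151715    0.21831821  0.77649517
 -2.01925688]
[ 0.81946987  0.40780664 -1.03603702  2.13493244  0.47246081  0.84779391
  0.8918894 ]
4.2667
5.3667 [4.81597052e-04 5.25797826e-05 5.54293745e-02] [ 0.37107296  0.42873973 -0.51121542  2.20794372  0.37672339  0.58628801
 -2.16407739]
(array([ 0.37394069, -0.0867573 , -0.07560768]), array([0.52990329, 0.38821802, 0.5841127 ]))
5.45
```

View pics/s1.png

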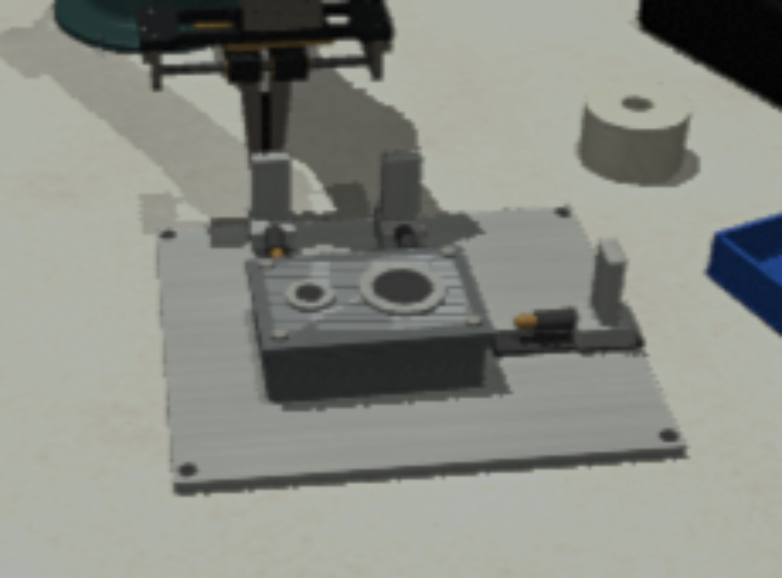

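The shut fingers are directly behind the right stop, at about (265,120) in the crop. I'll push in small steps and log the force.

```bash
cat >> h.py <<'E'
def adv(p0,dirn,s,z,rate):
    env.movel(p0+s*dirn+[0,0,z],rate=rate)
def fx(dirn,n=6):
    F=np.array([ (env.sense()["wrist_force"],env.pause(0.0167))[0] for _ in range(n)])
    return -(F@dirn).mean(),(F@dirn).std()
E
python3 - <<'E'
from h import *
c=np.array([0.4722,-0.0109,0]); p=c-0.042*ex
print("base",fx(ex,15),env.sense()["t"])
adv(p,ex,0.018,.055,0.08); print(env.sense()["t"],fx(ex))
for s in np.arange(0.020,0.0321,0.001):
    adv(p,ex,s,.055,0.02); f=fx(ex); e=env.sense()
    print("%.4f real %.4f t %.2f f %.2f sd %.2f"%(s,(e["ee_pos"]-p)@ex,e["t"],*f))
    if f[0]>10.5: break
E
```

```text
base (np.float64(-0.11825343705500861), np.float64(0.563398723624502)) 5.75
6.125 (np.float64(-0.0051441477188111555), np.float64(0.6452167151877306))
0.0200 real 0.0199 t 6.58 f 0.30 sd 0.31
0.0210 real 0.0210 t 6.92 f -0.37 sd 0.76
0.0220 real 0.0216 t 7.28 f 1.99 sd 0.24
0.0230 real 0.0216 t 7.62 f 5.15 sd 0.21
0.0240 real 0.0220 t 7.97 f 6.92 sd 0.43
0.0250 real 0.0227 t 8.32 f 7.58 sd 0.16
0.0260 real 0.0236 t 8.68 f 7.76 sd 0.78
0.0270 real 0.0246 t 9.03 f 7.72 sd 0.27
0.0280 real 0.0255 t 9.38 f 7.88 sd 0.67
0.0290 real 0.0265 t 9.72 f 7.57 sd 0.50
0.0300 real 0.0275 t 10.07 f 7.54 sd 0.36
0.0310 real 0.0285 t 10.43 f 7.78 sd 0.45
0.0320 real 0.0295 t 10.78 f 7.61 sd 0.63
```

```bash
cat >> h.py <<'E'
def push(p,dirn,s,z=.055,step=0.0015,base=7.7,target=4.0,smax=0.08,n=6):
    hist=[]
    while s<smax:
        s+=step
        adv(p,dirn,s,z,0.02); f,sd=fx(dirn,n); e=env.sense(); r=(e["ee_pos"]-p)@dirn
        print("%.4f real %.4f t %.2f f %.2f sd %.2f"%(s,r,e["t"],f,sd))
        if f>base+0.9: step=0.0007; n=10
        if f>base+target-0.4: break
    return s
E
python3 - <<'E'
from h import *
c=np.array([0.4722,-0.0109,0]); p=c-0.042*ex
push(p,ex,0.032,smax=0.06)
E
```

```text
0.0335 real 0.0310 t 11.12 f 7.27 sd 0.46
0.0350 real 0.0325 t 11.47 f 6.97 sd 0.16
0.0365 real 0.0340 t 11.82 f 7.62 sd 0.36
0.0380 real 0.0355 t 12.18 f 7.18 sd 0.50
0.0395 real 0.0370 t 12.53 f 7.36 sd 0.49
0.0410 real 0.0385 t 12.88 f 7.66 sd 0.41
0.0425 real 0.0400 t 13.22 f 7.30 sd 0.51
0.0440 real 0.0415 t 13.57 f 7.47 sd 0.40
0.0455 real 0.0430 t 13.93 f 7.18 sd 0.56
0.0470 real 0.0445 t 14.28 f 7.41 sd 0.48
0.0485 real 0.0460 t 14.62 f 7.47 sd 0.38
0.0500 real 0.0475 t 14.97 f 7.48 sd 0.45
0.0515 real 0.0490 t 15.32 f 7.28 sd 0.37
0.0530 real 0.0505 t 15.68 f 7.27 sd 0.30
0.0545 real 0.0520 t 16.02 f 7.40 sd 0.65
0.0560 real 0.0531 t 16.38 f 8.90 sd 0.59
0.0567 real 0.0534 t 16.79 f 9.66 sd 0.33
0.0574 real 0.0537 t 17.21 f 10.72 sd 0.35
0.0581 real 0.0542 t 17.62 f 11.22 sd 0.45
0.0588 real 0.0546 t 18.04 f 11.92 sd 0.38
```

near_stop_right bears with about 4.5 N, and the slope matches 2 N/mm. I'll back off and do the left one.

```bash
python3 - <<'E'
from h import *
c=np.array([0.4722,-0.0109,0]); p=c-0.042*ex
adv(p,ex,0.050,.055,0.03); print(env.sense()["t"],fx(ex,4))
adv(p,ex,0.03,.055,0.15); 
e=env.sense()["ee_pos"]; env.movel(np.array([e[0],e[1],.11]),rate=.2)
c=np.array([0.4991,0.0853,0]); p=c-0.042*ex
env.movel(p+[0,0,.11],rate=.25); env.movel(p+[0,0,.055],rate=.15); print(env.sense()["t"],"base",fx(ex,8))
adv(p,ex,0.017,.055,0.08)
adv(p,ex,0.028,.055,0.02); print(env.sense()["t"],(env.sense()["ee_pos"]-p)@ex,fx(ex))
push(p,ex,0.028,smax=0.05,base=7.4)
E
```

```text
18.4833 (np.float64(-0.06655099478339652), np.float64(0.6426873136430562))
20.3333 base (np.float64(-0.12296952094768072), np.float64(0.5822734214655784))
21.5333 0.025488616731223813 (np.float64(6.645488133096701), np.float64(0.25677458026271494))
0.0295 real 0.0268 t 21.98 f 7.22 sd 0.69
0.0310 real 0.0282 t 22.33 f 7.21 sd 0.27
0.0325 real 0.0297 t 22.68 f 7.28 sd 0.51
0.0340 real 0.0312 t 23.03 f 7.48 sd 0.50
0.0355 real 0.0327 t 23.38 f 7.26 sd 0.51
0.0370 real 0.0342 t 23.73 f 7.52 sd 0.45
0.0385 real 0.0356 t 24.08 f 7.61 sd 0.40
0.0400 real 0.0372 t 24.43 f 7.28 sd 0.25
0.0415 real 0.0387 t 24.78 f 7.34 sd 0.59
0.0430 real 0.0402 t 25.13 f 7.47 sd 0.31
0.0445 real 0.0417 t 25.48 f 7.29 sd 0.31
0.0460 real 0.0431 t 25.83 f 7.37 sd 0.47
0.0475 real 0.0447 t 26.18 f 7.68 sd 0.34
0.0490 real 0.0462 t 26.53 f 7.38 sd 0.37
0.0505 real 0.0476 t 26.88 f 7.63 sd 0.56
```

```bash
python3 - <<'E'
from h import *
c=np.array([0.4991,0.0853,0]); p=c-0.042*ex
push(p,ex,0.0505,smax=0.066,base=7.4)
q,d=viewer.read_camera("scene"); cv2.imwrite("pics/s2.png",cv2.resize(q[120:290,220:450],None,fx=3.4,fy=3.4)[:,:,::-1])
E
```

```text
0.0520 real 0.0488 t 27.23 f 8.55 sd 0.16
0.0527 real 0.0491 t 27.65 f 9.63 sd 0.43
0.0534 real 0.0495 t 28.07 f 10.21 sd 0.56
0.0541 real 0.0499 t 28.48 f 10.85 sd 0.64
0.0548 real 0.0503 t 28.90 f 11.93 sd 0.29
```

View pics/s2.png

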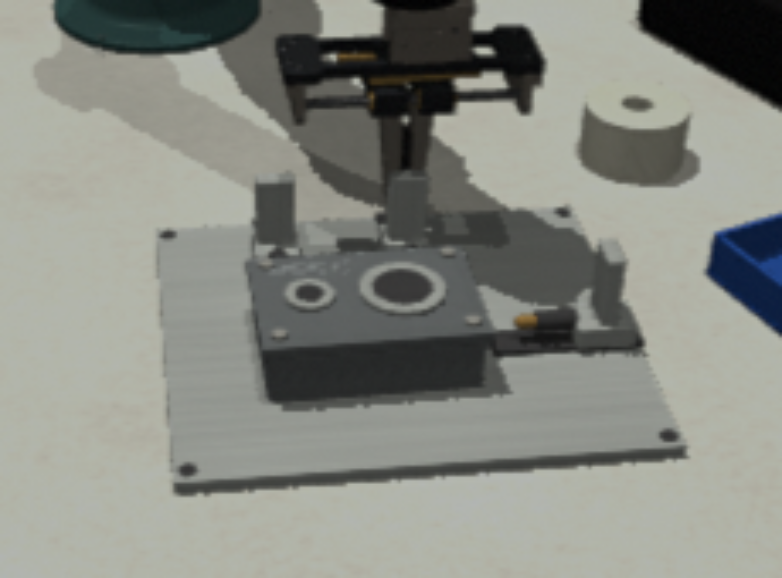

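Both near stops are bearing, at about 4.5 N each, and the casting corners sit at the same pixels as before. Next is the end stop.

```bash
python3 - <<'E'
from h import *
c=np.array([0.4991,0.0853,0]); p=c-0.042*ex
adv(p,ex,0.046,.055,0.03); adv(p,ex,0.027,.055,0.15)
e=env.sense()["ee_pos"]; env.movel(np.array([e[0],e[1],.16]),rate=.2); print(env.sense()["t"])
c=np.array([0.662,0.1813,0]); p=c+0.042*ey
q0=env.sense()["joint_positions"]
best=min((ex,-ex),key=lambda z:(lambda q:9e9 if q is None else np.abs(q-q0).max())(solver.inverse_kinematics(p+[0,0,.16],frame(z))))
print(best,solver.inverse_kinematics(p+[0,0,.16],frame(best)))
env.reach(p+[0,0,.16],frame(best)); print(env.sense()["t"])
env.movel(p+[0,0,.055],rate=.12); print(env.sense()["t"],env.sense()["ee_pos"]-p,"base",fx(-ey,8))
q,d=viewer.read_camera("scene"); cv2.imwrite("pics/s3.png",cv2.resize(q[120:290,220:450],None,fx=3.4,fy=3.4)[:,:,::-1])
E
```

```text
30.3417
[ 0.98480775 -0.17364818  0.        ] [ 0.16211184  0.79687672 -0.87282471  1.45541287  0.63272776  1.18521799
 -0.9762054 ]
31.4917
32.5167 [0.00056115 0.00048747 0.05594885] base (np.float64(0.22586239183365112), np.float64(0.4138682267372781))
```

View pics/s3.png

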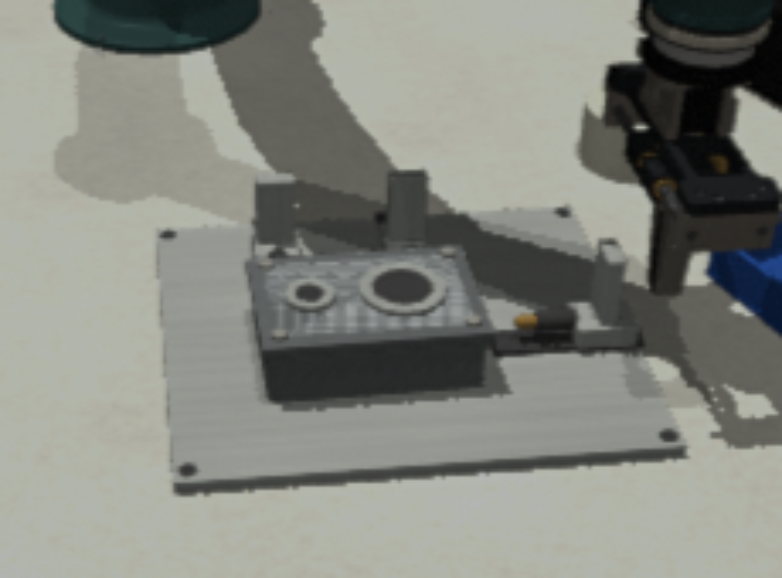

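The fingers, at (668,280), are behind the end stop's plate at (608,280), and the near stops have stayed put.

```bash
python3 - <<'E'
from h import *
c=np.array([0.662,0.1813,0]); p=c+0.042*ey; d=-ey
adv(p,d,0.016,.055,0.08); print(fx(d,4))
adv(p,d,0.027,.055,0.02); print(env.sense()["t"],(env.sense()["ee_pos"]-p)@d,fx(d))
push(p,d,0.027,smax=0.045,base=7.6)
E
```

```text
(np.float64(0.2960465469788348), np.float64(0.7487427531200838))
33.8167 0.023998044265183052 (np.float64(6.311268696764723), np.float64(0.24101580179622994))
0.0285 real 0.0251 t 34.27 f 7.37 sd 0.41
0.0300 real 0.0265 t 34.62 f 7.71 sd 0.50
0.0315 real 0.0280 t 34.97 f 7.81 sd 0.17
0.0330 real 0.0294 t 35.32 f 7.47 sd 0.53
0.0345 real 0.0309 t 35.67 f 7.84 sd 0.35
0.0360 real 0.0324 t 36.02 f 7.67 sd 0.31
0.0375 real 0.0339 t 36.37 f 7.57 sd 0.39
0.0390 real 0.0354 t 36.72 f 7.67 sd 0.62
0.0405 real 0.0369 t 37.07 f 7.48 sd 0.24
0.0420 real 0.0384 t 37.42 f 7.78 sd 0.53
0.0435 real 0.0399 t 37.77 f 7.52 sd 0.38
0.0450 real 0.0414 t 38.12 f 7.38 sd 0.29
```

```bash
python3 - <<'E'
from h import *
c=np.array([0.662,0.1813,0]); p=c+0.042*ey; d=-ey
push(p,d,0.045,smax=0.065,base=7.6)
E
```

```text
0.0465 real 0.0429 t 38.47 f 7.49 sd 0.29
0.0480 real 0.0440 t 38.82 f 8.16 sd 0.39
0.0495 real 0.0449 t 39.17 f 9.45 sd 0.57
0.0502 real 0.0451 t 39.58 f 10.76 sd 0.43
0.0509 real 0.0455 t 40.00 f 11.43 sd 0.46
```

```bash
python3 - <<'E'
from h import *
c=np.array([0.662,0.1813,0]); p=c+0.042*ey; d=-ey
adv(p,d,0.041,.055,0.03); adv(p,d,0.022,.055,0.12)
e=env.sense()["ee_pos"]; env.movel(np.array([e[0],e[1],.2]),rate=.2)
env.movel([e[0]-.1,e[1]+.15,.25],rate=.25)
s=env.sense(); print(s["t"],s["ee_pos"],fx(d,10))
q,dd=viewer.read_camera("scene"); cv2.imwrite("pics/s4.png",cv2.resize(q[120:290,220:450],None,fx=3.4,fy=3.4)[:,:,::-1]); cv2.imwrite("pics/scene4.png",q[:,:,::-1])
q,dd=viewer.read_camera("top"); cv2.imwrite("pics/top4.png",q[:,:,::-1])
cv2.imwrite("pics/t4.png",cv2.resize(q[85:240,210:375],None,fx=3.8,fy=3.8,interpolation=cv2.INTER_CUBIC)[:,:,::-1])
# casting shift: template match of start picture
for a,b,(u0,v0,u1,v1) in (("scene0","scene4",(300,205,362,235)),("top0","top4",(278,132,332,168))):
    A=cv2.imread(f"pics/{a}.png",0);B=cv2.imread(f"pics/{b}.png",0)
    T=cv2.Laplacian(cv2.GaussianBlur(A,(0,0),1).astype(np.float32),-1)[v0:v1,u0:u1]
    I=cv2.Laplacian(cv2.GaussianBlur(B,(0,0),1).astype(np.float32),-1)[v0-6:v1+6,u0-6:u1+6]
    print(cv2.phaseCorrelate(T.copy(),I[6:-6,6:-6].copy()),cv2.minMaxLoc(cv2.matchTemplate(I,T,cv2.TM_CCOEFF_NORMED)))
E
```

```text
42.5667 [0.56637644 0.34985074 0.24887248] (np.float64(-0.2504983857385226), np.float64(0.5722391071576116))
((-0.017537979135020976, -0.051186826717366074), 0.8400856961806615) (-0.36496701836586, 0.8931823968887329, (6, 9), (6, 6))
((0.06572668650641589, -0.025048011655364633), 1.014778431060383) (-0.20165744423866272, 0.8372892737388611, (6, 2), (6, 6))
```

View pics/s4.png

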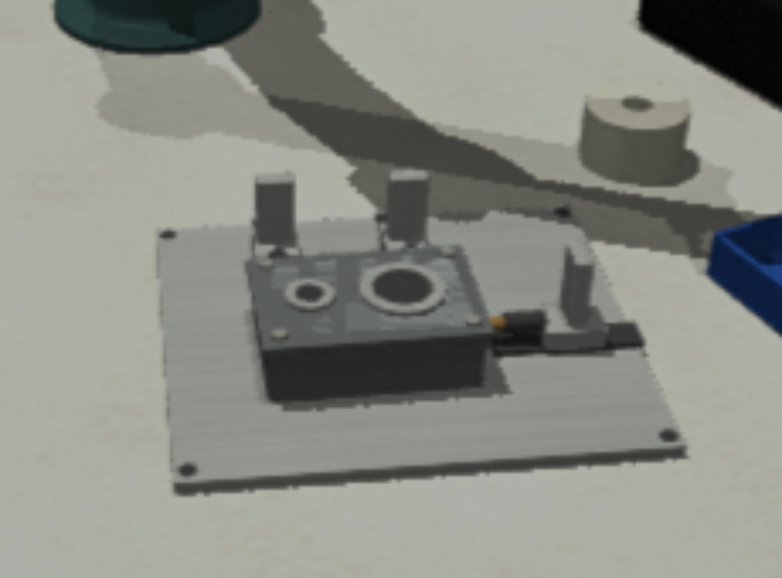

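View pics/t4.png

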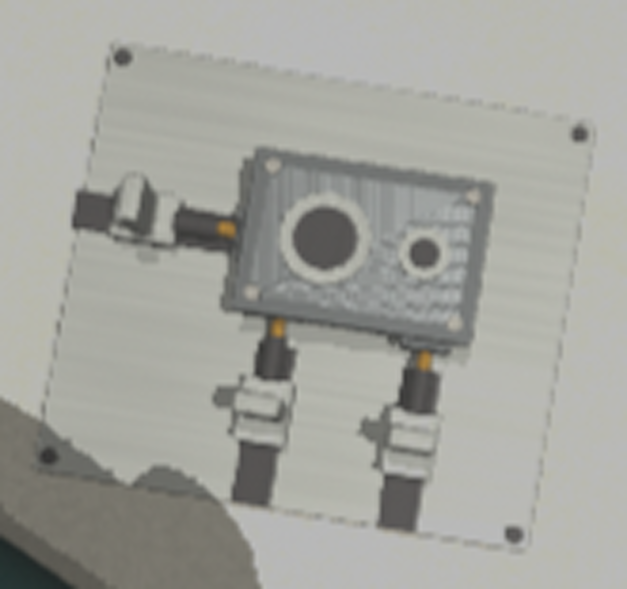

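All three brass tips meet the casting, at (278,328), (425,360) and (227,229) in the top crop. The casting has not visibly moved: the image shift is under 0.1 px, or about 0.2 mm. The arm is clear, so I'm handing in.

```bash
python3 - <<'E'
from h import *
print(workorder.finish_job(), env.sense()["t"])
E
```

```text
the job is handed in; nothing more can be done
the job is handed in; nothing more can be done
```

I touched the casting off with all three stops in the order you asked (near right, near left, then end stop) and handed the job in at about 43 s of the 69 s. No verdict was reported.

| Stop | Push force while sliding | Push force at the end | Estimated tip force |
|---|---|---|---|
| near right | about 7.4 N | 11.9 N | about 4.5 N |
| near left | about 7.4 N | 11.9 N | about 4.5 N |
| end | about 7.6 N | 11.4 N | about 3.8 N |

- **Method:** I pushed each thumb plate from behind with the shut fingers, in steps of 0.7 to 1.5 mm. I stopped once the push force had risen about 4 N above sliding friction.
- **Force check:** on every stop the force rose close to the given 2 N/mm after contact. The wrist reading is noisy (about 0.5 N per sample), so I averaged several samples at each step. The tip forces are inferred from the last push and were not measured again after I backed off.
- **Casting:** the before-and-after pictures show it shifted by less than 0.1 pixel, about 0.2 mm. All three tips are seen against it.
- **Rest of the bench:** the arm ended clear of everything. The fingers came near nothing but the thumb plates, but I did not measure the bystanders' positions again.

No check failed or disagreed.

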